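# Take a lens off its keeper hook

## Task

A lens barrel on a carrier hangs locked in the keeper hook stand. Holding the carrier by its grip, gently press the sprung keeper back with the cross bar until the bar lies under the slots of the grey cap (feel for them with light upward pulls, both ends free), keep it pressed while you lift the carrier straight up through the slots, and set the lens down softly, upright, in the empty clear tray. Force nothing, and leave the other lens, the bottle, the black lens cap and the screwdriver alone.

Things in the scene. Friction and masses are not known exactly. Their poses are not given: they have to be found in the camera images.
- stand: Fixed aluminium and grey hook stand, base 167 x 124 mm (x = -60 to 107), 134 mm high. Origin: in the base's underside, on the table; +x: the way the keeper is pressed back; y: along the cross bar; z up. Two level arms at y = +-37 to +-53 mm, top at z = 112 mm, carry the carrier's cross bar; upturned nibs at their -x ends (inner face x = -30 mm). Posts, rear beam (x = 88 to 102) and bridges (x above 46) lie behind the bar.
- bar_seat (a point): Point of the stand where the axis of the hanging cross bar starts: stand x = -25, y = 0, z = 117 mm. A grey cap (underside z = 126, top 134 mm) lies over both arms, 4 mm above the bar; it is sprung and gives upwards by 5 mm (3 N at first, 2.5 N more per mm, then solid). Its front lip covers the hanging bar; behind the lip an open slot over each arm lets the bar rise; behind it the cap is closed.
- slot_mid (a point): Point of the stand at x = -10.8, y = 0, z = 134 mm: middle of the slots if the cap were clamped at its middle setting. Really they lie up to 7 mm to either side of it along x, differently each time, not measured. They are 14 mm wide for the 10 mm bar: it must go back 5.2 to 19.2 mm to clear the lip, and at most 4 mm more. More than 40 N between carrier and stand strains the hook.
- keeper (a joint): Sprung steel keeper of the stand, a slide that closes the slots from behind: 0 = shut, touching the bar's rear; grows (m) as it is pressed to the stand's +x, at most 0.028. Spring force on the bar 1.5 N when shut plus 0.15 N per mm. It springs shut by itself once the bar has left.
- lens: Lens carrier with silver lens barrel, 160 mm high, 0.26 to 0.40 kg. Origin: centre of the barrel's flat underside; z up. Barrel 52 mm diameter, 45 high; black disc to z = 51; stem 14 mm diameter to z = 126; cross bar 10 mm diameter, 104 mm long along y, axis at z = 95. It hangs from the bar with the stand's yaw, underside 22 mm over the table, and can tip about the bar.
- lens_grip (a point): Centre of the carrier's black grip block, on its axis 143 mm above the barrel's underside. Block 30 mm (x) by 16 mm (y) by 34 mm high (z = 126 to 160 mm of the carrier): pinch it firmly from above across its 16 mm.
- empty_tray: The empty clear plastic tray, fixed: 92 x 92 mm outside, 28 mm high, walls and floor 3 mm. Origin: centre of its underside on the table, z up.
- full_tray: An identical fixed clear tray, which holds the other lens. Origin: centre of its underside on the table.
- spare_lens: The other silver lens barrel, 52 mm diameter, 49 mm high, standing loose in the full tray. Origin: centre of its underside. Leave alone.
- bottle: Small white bottle, 36 mm diameter, 90 mm high, standing on the bench. Origin: centre of its underside. Leave alone.
- lens_cap: Black lens cap, 58 mm diameter, 10 mm thick, on the bench. Origin: centre of its underside. Leave alone.
- driver: Small red-handled screwdriver, 140 mm long, lying on the bench at the side. Leave alone.
Mind the look-alikes: they are no part of the job. Of the things shaped like the lens, the silver one is meant. Of the things that look like the stand, take the one that is farthest to the robot's left at the start.

How it is judged:
On the way, in this order (a step that is already met when the one before it is completed fails the run):
1. the keeper is pressed back at least 3 mm by the cross bar, still in the hook (value of joint keeper above 0.003 m and height (world z) of lens below 0.04 m), for 0.1 s.
2. the carrier is lifted clear of the hook, keeper shut again (height (world z) of lens above 0.05 m and value of joint keeper below 0.002 m and contact force between lens and stand below 0.1 N), for 0.1 s.
At the end, for the whole second after the job is handed in: The lens stands on the floor of the empty tray, within 25 mm of its centre, underside within 7 mm of the table height, tilted less than 0.1 rad, at rest (under 20 mm/s) and let go; the keeper is shut again (under 2 mm) (horizontal distance between lens and empty_tray below 0.025 m and height (world z) of lens below 0.007 m and angle between lens's own z axis and vertical below 0.1 rad and linear speed of lens below 0.02 m/s and contact force between lens and empty_tray above 1 N and value of joint keeper below 0.002 m); the robot touches nothing.
It fails at once if more than 40 N between the lens carrier and the hook stand (contact force between lens and stand above 40 N).
It fails at once if the lens pressed hard into the tray: more than 50 N on the empty tray while the fingers hold it (contact force between lens and empty_tray above 50 N and contact force between the fingers and lens above 1 N).
It fails at once if the lens dropped: in free air, its underside more than 15 mm above the table (12 mm above the tray's floor) (height (world z) of lens above 0.015 m and contact force between lens and anything else below 0.02 N).
It fails at once if the other lens, bottle, lens cap or screwdriver moved more than 15 mm (distance of any of spare_lens, bottle, lens_cap, driver from where it was at the start of the episode above 0.015 m).
It also fails if it takes over 72 s, if anything falls off the work surface, if the arm or the gripper's body presses on something with over 40 N, if the wrist force passes 120 N, or if a joint passes its speed limit or range.

## Robot

A 6-joint arm with a two-finger parallel gripper is mounted at the origin on the work surface. World frame = base frame: x ahead of the robot, y to its left, z up, the work surface at z = 0. Lengths are in m, angles in rad, forces in N, time in s.
With the tool pointing down it reaches from about 0.4 to 0.925 m from the base axis. Payload 12.5 kg.
Tool frame: the origin (TCP) lies midway between the tips of the shut fingers; the grasp point (between the pads) lies 19 mm behind it (grip_point_offset is the distance from the TCP to the grasp point, in m); z points along the fingers, y is the line along which they close (so a half turn about z gives the same grasp; the last joint's range is limited). The gripper opens to 95 mm and grips with 3 to 60 N. Pads are 20 mm wide; open, the fingers measure 119 mm over their backs; the gripper's body (75 mm by 180 mm) begins 59 mm behind the grasp point.
Start: joints at [-1.232, 0.491, 1.559, -0, 1.092, -0.106], TCP at [0.269, -0.564, 0.215] pointing down, gripper open.
Joint ranges: [-3.1, 3.1], [-0.84, 2.19], [0.05, 2.79], [-1.13, 4.28], [0.06, 2.93], [-2.69, 2.69]. Speed limits (rad/s): [2.22, 2.22, 2.79, 3.14, 3.14, 3.14].

## Interface

Orientations are given as a rotation vector (axis times angle).
In Python, from station import * gives the robot as it stands.
- The arm moves only by the tool arm_command, never from a script. Its arguments are lists of equal length, an entry for each row: "offset": the shift along the tool's x, y, z in cm, a list of three; "spin": the turn about the tool's z in degrees. In form: {"offset": [[dx, dy, dz], ...], "spin": [spin, ...]}. A call has 1 to 12 rows; each row shifts and turns the commanded pose from where the row before left it, along the tool's axes as they then stand; what a row does not reach is not made up. A row lasts 1/12 s, in which the tool goes at most 41.7 mm and 7.16 degrees, less where a joint would pass 70% of its speed; a pose out of reach is approached as far as the arm can. A call with a gripper value outside its range is refused whole. "claw" is the opening in per cent of the stroke, from 0 (shut) to 100 (fully open), set as the call begins (left out, the last holds). The fingers move at their own pace and stop on an object; "force" is the grip in N (left out, the last holds). Time passes only in rows, so rows that do not move let the fingers close. It gives the time, the measured TCP pose, the force and the opening at its end, in the units of the state.
- get_state(): the state, without advancing time (a new reading comes with each control period).
- camera(name): name is "side" or "top" or "wrist"; returns a dict with "pixels" (384x512x3 uint8, red, green, blue), "camera_matrix" (3x3 intrinsics, pixels), "rvec" (rotation vector, rad) and "tvec" (3), from world to camera coordinates, as OpenCV has them. Camera axes: x right, y down, z forward; pixel columns grow to the right and rows downward; lengths in m; the calibration is good to about 2 mm. A picture is of the moment at which its call begins. There is no depth.
- close_job(): hands the job in, once; it reports no verdict.
Trained networks look in a picture, given as the dict that the camera call returned (one of the last four; its "shot" number tells which), for a name from the list of things; names that differ only in an ending like _2 or _b are one class to them, and where a whole thing is asked for, a point or a joint stands for the part that bears it (a point fixed in the world has none). Each returns a list of dicts, best first, with "conf" (0 to 1); they miss things now and then, are a little off and sometimes report something else, mostly with a low value. They report only what shows in the picture. A call takes as long as a camera call. They do not tell look-alikes from the thing itself.
- recognise(picture, name): "rect" ([left, top, right, bottom] in pixels, round what is visible of it).
- cut_out(picture, name): "mask" (384x512 bool, what is visible of it) and "rect" ([left, top, right, bottom] in pixels, round what is visible of it).
- landmark_of(picture, name): "point" ([row, column] in pixels: a listed point, or the origin of a listed thing).
The state is a dict: "time": time; "qpos": joint angles; "joint_vel": joint speeds; "joint_efforts": joint torques, N m; "eef_pos": TCP position; "ee_rot": TCP orientation; "ft_force": force on the tool from outside, world axes, zero at the start; "torque": the same for the moment, N m; "gripper_width": opening from 0.0 (shut) to 1.0 (fully open).
Only numpy, scipy, OpenCV 4.12 (cv2) and the standard library are available. Lean on these libraries where they do the work, as an engineer would, in place of code of your own. Each camera call takes 0.05 s, during which the arm holds its last target. There are 200 camera calls.

## Working session

There is one attempt and no reset: what is moved stays moved. The work goes in short steps, Python scripts to look and compute and a tool call to move; the robot and the scene stay as the last step left them, time stands still between calls to the robot, and variables do not carry over. Pictures are saved under pics/ and viewed, on a budget of 10 in all, crops included, one or two more only if the job needs it, and the job is handed in when it is done.

Besides the shell and the picture viewer there is one more tool, called after ">>>" as a command line: name --pt "numbers of a row" for each row, then --argument value for the rest. arm_command: Moves the arm, as the interface text tells. Its arguments: {"type":"object","properties":{"offset":{"type":"array","items":{"type":"array","items":{"type":"number"}}},"spin":{"type":"array","items":{"type":"number"}},"claw":{"type":"number"},"force":{"type":"number"}},"required":["offset","spin"]}

```bash
ls; mkdir -p pics; cat > h.py <<'E'
from station import *
import numpy as np, cv2
from scipy.spatial.transform import Rotation as R
def proj(p,P):
    return cv2.projectPoints(np.array(P,float).reshape(-1,3),np.array(p['rvec'],float),np.array(p['tvec'],float),np.array(p['camera_matrix'],float),None)[0].reshape(-1,2)
def onz(p,rc,z):
    K=np.array(p['camera_matrix']);Rm=cv2.Rodrigues(np.array(p['rvec'],float))[0];t=np.array(p['tvec'],float).ravel()
    d=Rm.T@np.linalg.solve(K,[rc[1],rc[0],1]);c=-Rm.T@t
    return c+d*(z-c[2])/d[2]
def save(p,n): cv2.imwrite('pics/'+n+'.png',cv2.cvtColor(p['pixels'],cv2.COLOR_RGB2BGR))
E
python3 - <<'E'
from h import *
s=get_state();print({k:np.round(v,3) for k,v in s.items()})
ps=[]
for c in('top','side'):
    p=camera(c);ps.append(p['pixels'])
    for n,z in(('stand',0),('bar_seat',.117),('slot_mid',.134),('lens',.022),('lens_grip',.165),('empty_tray',0),('full_tray',0),('spare_lens',.003),('bottle',0),('lens_cap',0)):
        print(c,n,[(round(d['conf'],2),np.round(d['point']).tolist(),np.round(onz(p,d['point'],z)[:2],3).tolist()) for d in landmark_of(p,n)[:4]])
im=np.vstack(ps) if 0 else np.hstack(ps)
im=cv2.resize(im,(800,300),interpolation=cv2.INTER_AREA)
cv2.imwrite('pics/a_top.png',ps[0][:,:,::-1]);cv2.imwrite('pics/a_side.png',ps[1][:,:,::-1])
E
```

```text
pics
{'time': np.float64(0.0), 'qpos': array([-1.232,  0.492,  1.559, -0.   ,  1.092, -0.106]), 'joint_vel': array([-0.001, -0.002, -0.001,  0.002,  0.002, -0.001]), 'joint_efforts': array([-1.0000e-03, -6.1264e+01, -2.5818e+01,  6.9000e-02,  4.8000e-02,
       -0.0000e+00]), 'eef_pos': array([ 0.269, -0.564,  0.214]), 'ee_rot': array([-3.063, -0.693,  0.   ]), 'ft_force': array([-0.517,  0.346, -0.4  ]), 'torque': array([-0.03 , -0.003,  0.009]), 'gripper_width': np.float64(1.005)}
top stand [(0.95, [282.0, 346.0], [0.323, -0.169]), (0.71, [206.0, 277.0], [0.532, 0.021])]
top bar_seat [(0.9, [294.0, 350.0], [0.305, -0.149]), (0.71, [210.0, 279.0], [0.511, 0.026])]
top slot_mid [(0.84, [207.0, 283.0], [0.518, 0.016])]
top lens [(0.89, [272.0, 277.0], [0.349, 0.022]), (0.7, [215.0, 270.0], [0.505, 0.044])]
top lens_grip [(0.91, [275.0, 284.0], [0.352, 0.017]), (0.68, [212.0, 276.0], [0.501, 0.037]), (0.57, [207.0, 284.0], [0.515, 0.016])]
top empty_tray []
top full_tray [(0.63, [183.0, 362.0], [0.599, -0.222])]
top spare_lens [(0.59, [184.0, 362.0], [0.596, -0.22])]
top bottle [(0.76,
[... 335 characters left out ...]
117.0, 364.0], [0.316, -0.167])]
side lens [(0.94, [206.0, 348.0], [0.356, 0.045]), (0.77, [198.0, 287.0], [0.51, 0.026]), (0.64, [153.0, 194.0], [0.773, -0.119])]
side lens_grip [(0.96, [163.0, 359.0], [0.352, 0.03]), (0.74, [162.0, 290.0], [0.509, 0.036])]
side empty_tray [(0.87, [276.0, 244.0], [0.605, 0.244]), (0.57, [197.0, 288.0], [0.506, 0.008])]
side full_tray [(0.87, [140.0, 259.0], [0.597, -0.206])]
side spare_lens [(0.68, [136.0, 259.0], [0.595, -0.219]), (0.22, [155.0, 194.0], [0.778, -0.13])]
side bottle [(0.76, [211.0, 181.0], [0.782, 0.066]), (0.48, [170.0, 286.0], [0.512, -0.089]), (0.38, [358.0, 339.0], [0.399, 0.416])]
side lens_cap [(0.78, [156.0, 194.0], [0.778, -0.129])]
```

View pics/a_top.png

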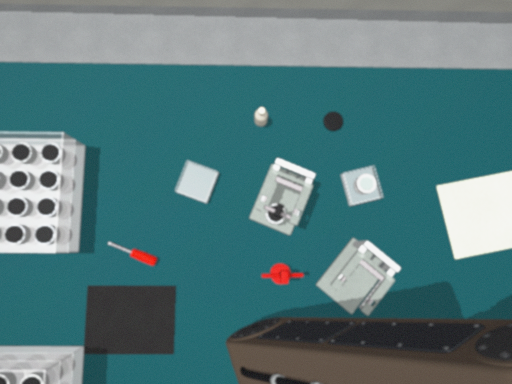

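View pics/a_side.png

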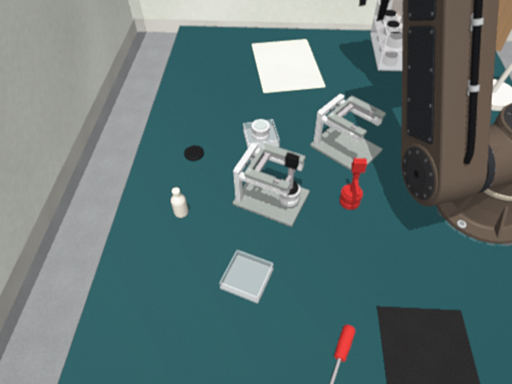

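The top view shows the loaded stand at about (282,197) with the silver lens in it. The empty look-alike stand is at (360,275), the red lens at (283,274) and the empty tray at (197,182). The side view agrees, with the stand at (270,190) and the tray at (246,276). I'll move above the loaded stand and look from closer.

>>> arm_command --pt "0 0 -3.5" --pt "0 0 -3.5" --pt "2.58 -2.42 -0.3" --pt "2.58 -2.42 -0.3" --pt "2.58 -2.42 -0.3" --pt "2.58 -2.42 -0.3" --pt "2.58 -2.42 -0.3" --pt "2.58 -2.42 -0.3" --pt "2.58 -2.42 -0.3" --pt "2.58 -2.42 -0.3" --pt "2.58 -2.42 -0.3" --pt "2.58 -2.42 -0.3" --spin '[0,0,0,0,0,0,0,0,0,0,0,0]'

```text
time: 2.1
eef_pos: [0.3979, -0.2331, 0.315]
ee_rot: [3.064, 0.692, 0.001]
ft_force: [1.0, -0.0, -0.4]
gripper_width: 0.999
```

>>> arm_command --pt "2.58 -2.42 -0.3" --pt "2.58 -2.42 -0.3" --pt "2.58 -2.42 -0.3" --pt "2.58 -2.42 -0.3" --pt "2.58 -2.42 -0.3" --pt "2.58 -2.42 -0.3" --pt "2.58 -2.42 -0.3" --pt "0 0 0" --spin '[0,0,0,0,0,0,0,0]'

```text
time: 2.77
eef_pos: [0.4892, 0.0002, 0.3361]
ee_rot: [-3.062, -0.699, -0.002]
ft_force: [-0.2, 0.8, 0.3]
gripper_width: 1.001
```

```bash
python3 - <<'E'
from h import *
s=get_state();print(s['time'],s['qpos'].round(3),s['eef_pos'].round(3),R.from_rotvec(s['ee_rot']).as_matrix().round(3))
p=camera('wrist');save(p,'w1')
Rm=cv2.Rodrigues(np.array(p['rvec'],float))[0];c=-Rm.T@np.array(p['tvec'],float).ravel();print('cam',c.round(3),Rm.round(2))
for n,z in(('stand',0),('bar_seat',.117),('slot_mid',.134),('lens',.022),('lens_grip',.165)):
    print(n,[(round(d['conf'],2),np.round(d['point']).tolist(),np.round(onz(p,d['point'],z)[:2],4).tolist()) for d in landmark_of(p,n)[:3]])
p=camera('top')
for n in('empty_tray','stand'):
    for d in cut_out(p,n)[:3]: 
        m=d['mask'].astype(np.uint8);cs=max(cv2.findContours(m,0,1)[0],key=len);print(n,d['conf'],d['rect'],cv2.minAreaRect(cs))
print([(d['conf'],d['point'],onz(p,d['point'],0.0)) for d in landmark_of(p,'empty_tray')[:2]])
E
```

```text
2.7667 [-1.350e-01  1.810e-01  1.698e+00  1.000e-03  1.261e+00  9.870e-01] [0.489 0.    0.336] [[ 0.901  0.434  0.001]
 [ 0.434 -0.901  0.001]
 [ 0.002 -0.    -1.   ]]
cam [0.559 0.035 0.506] [[ 0.43 -0.9   0.  ]
 [-0.87 -0.42  0.28]
 [-0.25 -0.12 -0.96]]
stand [(0.84, [266.0, 294.0], [0.3224, -0.1645])]
bar_seat [(0.94, [154.0, 243.0], [0.5035, 0.031]), (0.88, [308.0, 290.0], [0.3041, -0.1494])]
slot_mid [(0.64, [147.0, 249.0], [0.5181, 0.0271]), (0.58, [310.0, 301.0], [0.3181, -0.1604])]
lens [(0.94, [145.0, 247.0], [0.5077, 0.0296]), (0.94, [220.0, 219.0], [0.3568, 0.0171])]
lens_grip [(0.8, [159.0, 242.0], [0.5046, 0.0294]), (0.61, [258.0, 204.0], [0.356, 0.0185])]
empty_tray 0.72 [173.4, 158.7, 219.2, 203.5] ((195.72592163085938, 180.76133728027344), (35.45264434814453, 33.834312438964844), 19.79887580871582)
stand 0.65 [342.6, 239.4, 400.0, 289.5] ((393.1931457519531, 273.2172546386719), (10.981019020080566, 26.248743057250977), 3.3664605617523193)
[(0.75, [180.6, 196.8], array([ 6.02153596e-01,  2.49197722e-01, -2.22044605e-16]))]
```

View pics/w1.png

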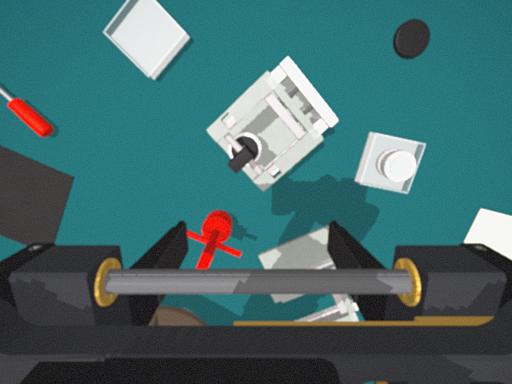

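The wrist view shows the stand base's front edge running from (207,131) to (265,190), the rear beam from (287,57) to (339,118), the grip at (243,158) and the empty tray at (147,37). I'll work out the yaw from those edges.

```bash
python3 - <<'E'
from h import *
p=camera('wrist')
f=lambda c,r,z:onz(p,(r,c),z)[:2]
for a,b,z in(((207,131),(265,190),.008),((287,57),(339,118),.12),((280,64),(328,124),.12)):
    A,B=f(*a,z),f(*b,z);d=A-B;print(A.round(3),B.round(3),np.linalg.norm(d).round(3),'yaw',np.degrees(np.arctan2(-d[0],d[1])).round(1))
print('tray',f(150,79,.028),f(188,38,.028),f(103,36,.028))
# local edge orientations
import itertools
for n in('lens_grip','bar_seat'):
  for d in cut_out(p,n)[:3]:
    m=d['mask'].astype(np.uint8);print(n,d['conf'],d['rect'])
    q=max(cv2.findContours(m,0,1)[0],key=len).reshape(-1,2)
    w=np.array([f(c,r,.117) for c,r in q],np.float32);print(cv2.minAreaRect(w*1000))
E
```

```text
[0.496 0.099] [ 0.443 -0.042] 0.15 yaw -20.9
[0.639 0.026] [ 0.603 -0.072] 0.105 yaw -20.5
[0.628 0.03 ] [ 0.589 -0.063] 0.101 yaw -22.7
tray [0.53487505 0.21061904] [0.61665927 0.17667678] [0.56246046 0.29720944]
lens_grip 0.72 [186.6, 208.1, 236.7, 265.0]
((361.7466125488281, 16.86465835571289), (92.74165344238281, 75.37014770507812), 37.91289138793945)
bar_seat 0.64 [205.7, 53.6, 335.8, 186.1]
((557.0911254882812, 8.5443115234375), (120.23944854736328, 147.1022186279297), 67.98627471923828)
bar_seat 0.55 [254.3, 224.2, 358.7, 320.4]
((395.2102966308594, -113.23430633544922), (81.31661987304688, 118.03565216064453), 38.02524948120117)
bar_seat 0.49 [0.0, 91.6, 50.0, 136.9]
((425.5535888671875, 318.48809814453125), (74.78118896484375, 24.112323760986328), 68.42225646972656)
```

>>> arm_command --pt "1.4 -1.0 0" --pt "1.4 -1.0 0" --pt "0 0 0" --pt "0 0 0" --pt "0 0 0" --pt "0 0 0" --pt "0 0 0" --pt "0 0 0" --pt "0 0 0" --pt "0 0 2" --pt "0 0 2" --pt "0 0 0" --spin '[0,0,6.7,6.7,6.7,6.7,6.7,6.7,6.7,0,0,0]'

```text
time: 4.42
eef_pos: [0.5033, 0.026, 0.2927]
ee_rot: [3.086, -0.584, -0.008]
ft_force: [-0.0, 0.1, -0.5]
gripper_width: 1.005
```

```bash
cat >> h.py <<'E'
def look():
    s=get_state();M=R.from_rotvec(s['ee_rot']).as_matrix();return s,M
def ms(p,names,s,M):
    for n,z in names:
        for d in landmark_of(p,n)[:2]:
            w=onz(p,d['point'],z);print(n,round(d['conf'],2),np.round(d['point']).tolist(),w.round(4),'tool cm',(M.T@(w-s['eef_pos'])*100).round(2))
E
python3 - <<'E'
from h import *
s,M=look();print(s['time'],s['qpos'].round(3),s['eef_pos'].round(4),M.round(3).tolist())
p=camera('wrist');save(p,'w2')
ms(p,(('stand',0),('bar_seat',.117),('slot_mid',.134),('lens',.022),('lens_grip',.165)),s,M)
p=camera('top');ms(p,(('lens_grip',.165),),s,M)
p=camera('side');ms(p,(('lens_grip',.165),),s,M)
E
```

```text
4.4167 [-0.079  0.242  1.735 -0.     1.17   1.865] [0.5033 0.026  0.2927] [[0.931, -0.365, -0.005], [-0.365, -0.931, 0.0], [-0.005, 0.001, -1.0]]
stand 0.85 [216.0, 394.0] [ 0.3207 -0.169   0.    ] tool cm [-9.74 24.78 29.36]
stand 0.59 [144.0, 255.0] [0.533  0.0181 0.    ] tool cm [ 3.19 -0.39 29.26]
lens 0.71 [239.0, 294.0] [0.3554 0.014  0.022 ] tool cm [-13.21   6.48  27.14]
lens_grip 0.71 [190.0, 256.0] [0.5    0.0289 0.165 ] tool cm [-0.35 -0.17 12.77]
lens_grip 0.65 [284.0, 308.0] [0.363  0.0125 0.165 ] tool cm [-12.51   6.36  12.84]
lens_grip 0.44 [209.0, 276.0] [0.5094 0.0364 0.165 ] tool cm [ 0.24 -1.21 12.77]
lens_grip 0.86 [163.0, 289.0] [0.5115 0.0394 0.165 ] tool cm [ 0.33 -1.57 12.77]
lens_grip 0.8 [165.0, 360.0] [0.3508 0.0383 0.165 ] tool cm [-14.58   4.4   12.85]
```

View pics/w2.png

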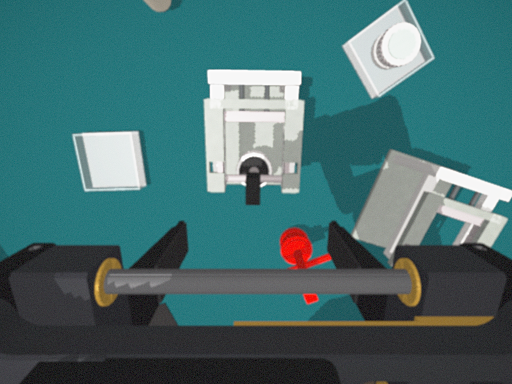

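The stand is square to the tool: its rear beam is level along row 71. The grip block is at (253,188), rows 172–204.

```bash
python3 - <<'E'
from h import *
s,M=look();p=camera('wrist')
for r,c,z in((204,253,.182),(172,253,.148),(204,246,.182),(204,260,.182),(181,222,.117),(180,282,.117),(192,206,.008),(192,299,.008)):
    w=onz(p,(r,c),z);print(r,c,w.round(4),(M.T@(w-s['eef_pos'])*100).round(2))
g=cv2.cvtColor(p['pixels'],cv2.COLOR_RGB2GRAY)
for r in range(160,212,4):print(r,g[r,236:272:2])
E
```

```text
204 253 [0.4924 0.0358 0.182 ] [-1.51 -0.47 11.4 ]
172 253 [0.5192 0.0256 0.148 ] [ 1.36 -0.5  14.8 ]
204 246 [0.4952 0.0429 0.182 ] [-1.51 -1.23 11.4 ]
204 260 [0.4896 0.0287 0.182 ] [-1.51  0.3  11.4 ]
181 222 [0.5173 0.0706 0.117 ] [-0.46 -4.61 17.9 ]
180 282 [ 0.4899 -0.0031  0.117 ] [-0.33  3.25 17.9 ]
192 206 [0.4909 0.127  0.008 ] [-4.98 -8.9  28.8 ]
192 299 [ 0.4318 -0.0236  0.008 ] [-4.99  7.28 28.8 ]
160 [224 222 172 251 255 191  79  69  70  73  70  66  70 149 206 226 171 159]
164 [223 211 228 146  68  72  77  70  71  76  73  70  73  65  37 120 228 195]
168 [216 226 148  35  42  48  46  43  89 107  89  53  40  42  37  41 135 225]
172 [220 229 107  41  51  47  45 107 133 131 129 118  53  46  44  41  79 226]
176 [190 190 178 175 176 144  31  34  31  30  43  30  79 142 136 136 137 181]
180 [238 237 238 236 240 156  33  39  41  46  44  36  82 185 187 186 184 186]
184 [216 215 220 250 255 174  34  49  47  44  44  46  73 187 255 247 205 209]
188 [103 100  98  99  96  70  43  45  45  43  51  41 103 156 100  94 103  90]
192 [ 96  97  97  98  96  71  39  47  45  41  43  42  60  99 101  96  97  97]
196 [ 99  96 100  99  99  67  47  43  44  42  42  46  68 100  98  99  97  98]
200 [ 97 101  98 108  99  70  43  45  44  48  39  41  73 101 100  99 101  95]
204 [105 100  98  99 100  75  43  55  37  39  42  40  72  99  98  99 103  99]
208 [ 92 101  99 103 101 103  94 101 103 101  98 100  99  98 101  97 100  96]
```

>>> arm_command --pt "-0.05 -0.22 1" --pt "-0.05 -0.22 2" --pt "0 0 3" --pt "0 0 3" --pt "0 0 2.5" --pt "0 0 1.5" --pt "0 0 1.0" --pt "0 0 0.45" --pt "0 0 0" --pt "0 0 0" --spin '[0,0,0,0,0,0,0,0,0,0]' --claw 50

```text
time: 5.8
eef_pos: [0.5055, 0.0305, 0.1516]
ee_rot: [-3.087, 0.584, -0.001]
ft_force: [0.4, -0.1, 1.1]
gripper_width: 0.5
```

```bash
python3 - <<'E'
from h import *
s,M=look();print(s['time'],s['eef_pos'].round(4),M.round(3).tolist(),s['ft_force'].round(2))
p=camera('wrist');save(p,'w3')
p=camera('side');save(p,'s3')
cv2.imwrite('pics/c3.png',np.hstack([cv2.imread('pics/w3.png')[120:384,56:456],cv2.resize(cv2.imread('pics/s3.png')[110:242,200:400],(400,264),interpolation=cv2.INTER_CUBIC)]))
E
```

```text
5.8 [0.5055 0.0305 0.1516] [[0.931, -0.365, 0.001], [-0.365, -0.931, -0.0], [0.001, -0.0, -1.0]] [ 0.41 -0.15  1.06]
```

View pics/c3.png

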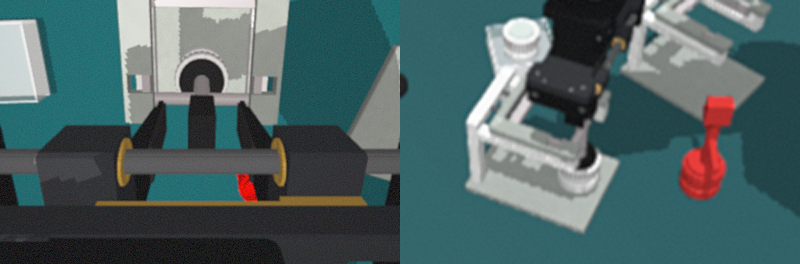

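The block is centred between the fingers (block centre at column 201, fingers' centre at 200), so I'll close on it.

>>> arm_command --pt "0 0 0.2" --pt "0 0 0" --pt "0 0 0" --pt "0 0 0" --pt "0 0 0" --pt "0 0 0" --pt "0 0 0" --pt "0 0 0" --spin '[0,0,0,0,0,0,0,0]' --claw 0 --force 45

```text
time: 6.57
eef_pos: [0.5055, 0.0304, 0.1492]
ee_rot: [-3.087, 0.584, -0.001]
ft_force: [-0.2, -0.0, 2.0]
gripper_width: 0.167
```

>>> arm_command --pt "0 0 0" --pt "0 0 0" --pt "0 0 0" --pt "0 0 0" --spin '[0,0,0,0]'

```text
time: 6.9
eef_pos: [0.5054, 0.0304, 0.1492]
ee_rot: [-3.087, 0.584, -0.001]
ft_force: [1.2, -0.4, 1.0]
gripper_width: 0.167
```

>>> arm_command --pt "0 0 -0.05" --pt "0 0 -0.05" --pt "0 0 -0.05" --pt "0 0 0" --pt "0 0 0" --pt "0 0 0" --spin '[0,0,0,0,0,0]'

```text
time: 7.4
eef_pos: [0.5052, 0.0303, 0.1504]
ee_rot: [3.087, -0.584, -0.0]
ft_force: [3.5, -1.3, -8.2]
gripper_width: 0.167
```

>>> arm_command --pt "0.1 0 0" --pt "0.1 0 0" --pt "0.1 0 0" --pt "0.1 0 0" --pt "0.1 0 0" --pt "0.1 0 0" --pt "0.1 0 0" --pt "0 0 0" --pt "0 0 0" --pt "0 0 0" --spin '[0,0,0,0,0,0,0,0,0,0]'

```text
time: 8.23
eef_pos: [0.5116, 0.0279, 0.1506]
ee_rot: [3.087, -0.584, -0.0]
ft_force: [-2.8, -0.9, -3.8]
gripper_width: 0.167
```

```bash
cat >> h.py <<'E'
def st():
    s,M=look();d=s['eef_pos']-np.array([.5054,.0304,.1492])
    print('t',round(s['time'],2),'d_tool mm',(M.T@d*1000).round(2),'F tool',(M.T@s['ft_force']).round(2),'T tool',(M.T@s['torque']).round(3),'w',round(float(s['gripper_width']),3))
E
python3 -c "
from h import *
st()
p=camera('wrist');save(p,'w4');st();p=camera('side');save(p,'s4');st()"
```

```text
t 8.23 d_tool mm [ 6.68  0.06 -1.38] F tool [-2.24  1.86  3.77] T tool [-0.24  -0.692  0.154] w 0.167
t 8.28 d_tool mm [ 6.69  0.06 -1.41] F tool [-2.29  2.2   3.77] T tool [-0.278 -0.638  0.11 ] w 0.168
t 8.33 d_tool mm [ 6.71  0.06 -1.41] F tool [-2.16  1.34  4.08] T tool [-0.252 -0.58   0.066] w 0.165
```

>>> arm_command --pt "0 0 -0.1" --pt "0 0 -0.1" --pt "0 0 -0.1" --pt "0 0 -0.1" --pt "0 0 -0.05" --pt "0 0 0" --pt "0 0 0" --spin '[0,0,0,0,0,0,0]'

```text
time: 8.92
eef_pos: [0.5117, 0.028, 0.1549]
ee_rot: [-3.087, 0.584, 0.0]
ft_force: [-0.3, 1.8, -12.6]
gripper_width: 0.167
```

```bash
python3 -c "
from h import *
st()"
```

```text
t 8.92 d_tool mm [ 6.75 -0.05 -5.69] F tool [-0.92 -1.52 12.64] T tool [ 0.409 -0.368  0.115] w 0.167
```

>>> arm_command --pt "0 0 0.15" --pt "0 0 0.15" --pt "0 0 0.15" --pt "0.1 0 0" --pt "0.1 0 0" --pt "0.05 0 0" --pt "0 0 -0.1" --pt "0 0 -0.1" --pt "0 0 -0.1" --pt "0 0 -0.15" --pt "0 0 0" --pt "0 0 0" --spin '[0,0,0,0,0,0,0,0,0,0,0,0]'

```text
time: 9.92
eef_pos: [0.5139, 0.027, 0.1549]
ee_rot: [3.087, -0.584, -0.001]
ft_force: [-2.8, 2.1, -10.7]
gripper_width: 0.166
```

```bash
python3 -c "
from h import *
st()"
```

```text
t 9.92 d_tool mm [ 9.19  0.07 -5.73] F tool [-3.35 -0.98 10.7 ] T tool [ 0.067 -0.559  0.145] w 0.166
```

>>> arm_command --pt "0 0 0.15" --pt "0 0 0.15" --pt "0 0 0.15" --pt "0.1 0 0" --pt "0.1 0 0" --pt "0.05 0 0" --pt "0 0 -0.1" --pt "0 0 -0.1" --pt "0 0 -0.1" --pt "0 0 -0.15" --pt "0 0 0" --pt "0 0 0" --spin '[0,0,0,0,0,0,0,0,0,0,0,0]'

```text
time: 10.92
eef_pos: [0.5162, 0.0261, 0.155]
ee_rot: [3.087, -0.584, -0.001]
ft_force: [-3.5, 2.4, -8.9]
gripper_width: 0.167
```

```bash
python3 -c "
from h import *
st()"
```

```text
t 10.92 d_tool mm [11.67  0.06 -5.79] F tool [-4.16 -0.92  8.94] T tool [ 0.038 -0.729  0.144] w 0.167
```

>>> arm_command --pt "0 0 0.15" --pt "0 0 0.15" --pt "0 0 0.15" --pt "0.1 0 0" --pt "0.1 0 0" --pt "0 0 0" --pt "0 0 -0.1" --pt "0 0 -0.1" --pt "0 0 -0.1" --pt "0 0 -0.15" --pt "0 0 0" --pt "0 0 0" --spin '[0,0,0,0,0,0,0,0,0,0,0,0]'

```text
time: 11.92
eef_pos: [0.5184, 0.0253, 0.1553]
ee_rot: [3.087, -0.584, 0.001]
ft_force: [-3.3, 1.1, -3.6]
gripper_width: 0.164
```

```bash
python3 -c "
from h import *
st()"
```

```text
t 11.92 d_tool mm [14.    0.02 -6.13] F tool [-3.5  0.2  3.6] T tool [-0.207 -0.685  0.151] w 0.164
```

At 14 mm back the upward pull is free: the force is the weight only. I'll centre the bar slightly in the slot and start lifting gently.

>>> arm_command --pt "0.06 0 0" --pt "0 0 -0.1" --pt "0 0 -0.1" --pt "0 0 -0.1" --pt "0 0 -0.1" --pt "0 0 0" --spin '[0,0,0,0,0,0]'

```text
time: 12.42
eef_pos: [0.5193, 0.0249, 0.1594]
ee_rot: [3.087, -0.584, 0.002]
ft_force: [-0.3, -0.5, -6.9]
gripper_width: 0.168
```

```bash
python3 -c "
from h import *
st()"
```

```text
t 12.42 d_tool mm [ 1.498e+01 -1.000e-02 -1.022e+01] F tool [-0.05  0.61  6.86] T tool [-0.145  0.111  0.415] w 0.168
```

>>> arm_command --pt "0.05 0 0" --pt "0 0 0" --pt "0 0 0" --spin '[0.4,0,0]'

```text
time: 12.67
eef_pos: [0.5193, 0.025, 0.1594]
ee_rot: [3.085, -0.594, 0.001]
ft_force: [-1.6, 0.7, -2.2]
gripper_width: 0.167
```

```bash
python3 -c "
from h import *
st()"
```

```text
t 12.67 d_tool mm [ 14.94  -0.12 -10.18] F tool [-1.73 -0.07  2.23] T tool [-0.047 -0.378  0.179] w 0.167
```

>>> arm_command --pt "0.05 0 0" --pt "0 0 0" --pt "0 0 0" --spin '[0,0,0]'

```text
time: 12.92
eef_pos: [0.5195, 0.0249, 0.1592]
ee_rot: [3.085, -0.594, -0.001]
ft_force: [-2.9, 1.1, -1.5]
gripper_width: 0.167
```

```bash
python3 -c "
from h import *
st()"
```

```text
t 12.92 d_tool mm [ 15.13  -0.11 -10.  ] F tool [-3.15  0.04  1.49] T tool [-0.009 -0.853  0.161] w 0.167
```

>>> arm_command --pt "0 0 -0.1" --pt "0 0 -0.1" --pt "0 0 -0.1" --pt "0 0 -0.1" --pt "0 0 0" --spin '[0,0,0,0,0]'

```text
time: 13.33
eef_pos: [0.5196, 0.0248, 0.1632]
ee_rot: [3.085, -0.594, -0.0]
ft_force: [-3.0, 2.1, -4.6]
gripper_width: 0.17
```

```bash
python3 -c "
from h import *
st()"
```

```text
t 13.33 d_tool mm [ 15.29  -0.08 -14.04] F tool [-3.57 -0.82  4.59] T tool [ 0.027 -0.854  0.144] w 0.17
```

>>> arm_command --pt "0 0 -0.15" --pt "0 0 -0.15" --pt "0 0 -0.15" --pt "0 0 -0.15" --pt "0 0 -0.15" --pt "0 0 -0.15" --pt "0 0 -0.15" --pt "0 0 0" --spin '[0,0,0,0,0,0,0,0]'

```text
time: 14.0
eef_pos: [0.5201, 0.0247, 0.174]
ee_rot: [3.085, -0.594, 0.002]
ft_force: [0.2, -1.0, -4.1]
gripper_width: 0.169
```

```bash
python3 -c "
from h import *
st()"
```

```text
t 14.0 d_tool mm [ 15.79  -0.14 -24.81] F tool [0.55 0.89 4.09] T tool [ 0.013 -0.078  0.005] w 0.169
```

>>> arm_command --pt "0 0 -0.4" --pt "0 0 -0.8" --pt "0 0 -1.2" --pt "0 0 -1.2" --pt "0 0 -1.2" --pt "0 0 -1.2" --pt "0 0 -1.2" --pt "0 0 -1.5" --pt "0 0 -1.5" --pt "0 0 -0.8" --pt "0 0 0" --spin '[0,0,0,0,0,0,0,0,0,0,0]'

```text
time: 14.92
eef_pos: [0.5203, 0.0247, 0.2856]
ee_rot: [-3.085, 0.594, -0.005]
ft_force: [-0.2, 0.2, -4.6]
gripper_width: 0.164
```

```bash
python3 - <<'E'
from h import *
st()
s,M=look()
p=camera('wrist');save(p,'w5');ms(p,(('empty_tray',0),),s,M)
for c in('top','side'):
    p=camera(c);save(p,'x5'+c);ms(p,(('empty_tray',0),('lens',.15)),s,M)
cv2.imwrite('pics/c5.png',np.hstack([cv2.imread('pics/w5.png')[:,:],cv2.imread('pics/x5side.png')[90:474,180:468]]))
E
```

```text
t 14.92 d_tool mm [  16.37   -0.4  -136.36] F tool [-0.25 -0.13  4.56] T tool [ 0.015 -0.056  0.034] w 0.164
empty_tray 0.74 [186.0, 362.0] [ 0.5915 -0.2206  0.    ] tool cm [15.63 20.16 28.59]
empty_tray 0.66 [181.0, 199.0] [0.6005 0.2435 0.    ] tool cm [ -0.78 -23.26  28.58]
lens 0.59 [203.0, 279.0] [0.5245 0.0278 0.15  ] tool cm [ 0.24 -0.43 13.56]
empty_tray 0.74 [277.0, 246.0] [0.6006 0.2465 0.    ] tool cm [ -0.88 -23.55  28.58]
lens 0.95 [159.0, 284.0] [0.5221 0.013  0.15  ] tool cm [ 0.56  1.04 13.56]
lens 0.66 [204.0, 350.0] [0.3789 0.1387 0.15  ] tool cm [-17.41  -5.32  13.51]Traceback (most recent call last):
  File "<stdin>", line 7, in <module>
    return _nx.concatenate(arrs, 1, dtype=dtype, casting=casting)
           ~~~~~~~~~~~~~~~^^^^^^^^^^^^^^^^^^^^^^^^^^^^^^^^^^^^^^^
ValueError: all the input array dimensions except for the concatenation axis must match exactly, but along dimension 0, the array at index 0 has size 384 and the array at index 1 has size 294
```

View pics/x5side.png

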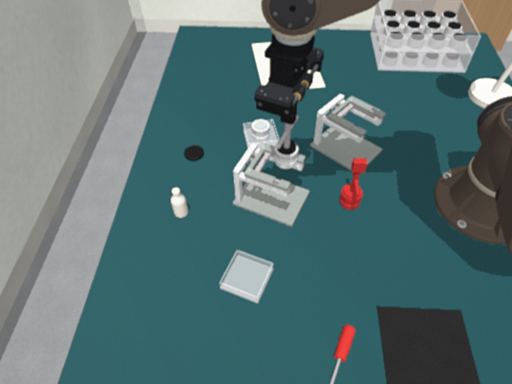

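View pics/w5.png

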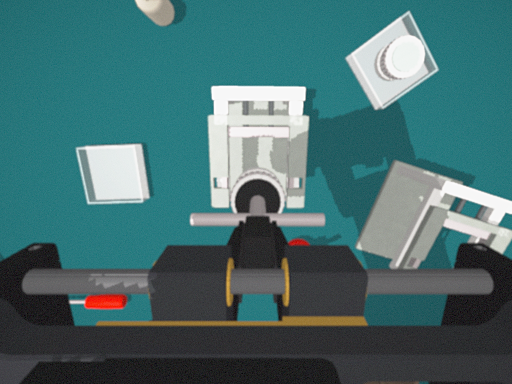

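The lens is held clear of the stand, upright and about 158 mm up. The tray is about 23.4 cm away along tool −y: side view (246,277), top view (199,181), wrist view (113,175).

>>> arm_command --pt "0 0 -0.5" --pt "-0.1 -1 -0.5" --pt "-0.1 -2 0" --pt "-0.1 -2.8 0" --pt "-0.1 -2.8 0" --pt "-0.1 -2.8 0" --pt "-0.1 -2.8 0" --pt "-0.1 -2.8 0" --pt "-0.1 -2.8 0" --pt "0 -2 0" --pt "0 -1.2 0" --pt "0 -0.4 0" --spin '[0,0,0,0,0,0,0,0,0,0,0,0]'

```text
time: 16.32
eef_pos: [0.5995, 0.247, 0.2934]
ee_rot: [-3.085, 0.592, 0.0]
ft_force: [0.2, 0.3, -4.2]
gripper_width: 0.169
```

>>> arm_command --pt "0 0 1" --pt "0 0 2" --pt "0 0 2" --pt "0 0 2" --pt "0 0 2" --pt "0 0 1.5" --pt "0 0 1" --pt "0 0 0" --pt "0 0 0" --spin '[0,0,0,0,0,0,0,0,0]'

```text
time: 17.07
eef_pos: [0.5992, 0.2443, 0.1787]
ee_rot: [3.084, -0.595, -0.0]
ft_force: [-0.2, -0.1, -3.1]
gripper_width: 0.164
```

```bash
python3 - <<'E'
from h import *
st()
s,M=look();print(s['eef_pos'],M.round(3))
a=[]
for c in('wrist','side'):
    p=camera(c);save(p,c+'6');ms(p,(('empty_tray',0),('lens',.055)),s,M)
    e=s['eef_pos'];ax=M[:,2]
    pts=[e+ax*.0+0*ax, [e[0],e[1],.003],[e[0],e[1],.028]];print(proj(p,pts).round(1).tolist())
    a.append(cv2.imread(f'pics/{c}6.png'))
b=cv2.resize(a[1][190:330,150:350],(400,280),interpolation=cv2.INTER_CUBIC)
cv2.imwrite('pics/c6.png',np.hstack([a[0][60:340,60:450],b]))
E
```

```text
t 17.07 d_tool mm [   7.46 -233.48  -29.57] F tool [-0.13  0.2   3.14] T tool [ 0.094 -0.039 -0.064] w 0.164
[0.59924731 0.24433564 0.17867575] [[ 0.928 -0.372 -0.   ]
 [-0.372 -0.928 -0.   ]
 [-0.     0.    -1.   ]]
empty_tray 0.81 [184.0, 258.0] [0.5908 0.2458 0.    ] tool cm [-0.84  0.17 17.87]
lens 0.92 [190.0, 255.0] [0.5987 0.2471 0.055 ] tool cm [-0.15 -0.24 12.37]
[[257.4, 235.1], [257.1, 178.1], [257.2, 182.7]]
empty_tray 0.81 [280.0, 245.0] [0.6017 0.2526 0.    ] tool cm [-0.07 -0.87 17.87]
empty_tray 0.34 [264.0, 244.0] [0.6076 0.213  0.    ] tool cm [ 1.95  2.59 17.87]
lens 0.73 [202.0, 352.0] [0.3536 0.0592 0.055 ] tool cm [-15.9   26.32  12.38]
lens 0.59 [264.0, 245.0] [0.6003 0.2418 0.055 ] tool cm [ 0.19  0.19 12.37]
[[243.6, 233.3], [246.3, 275.9], [246.0, 270.6]]
```

View pics/c6.png

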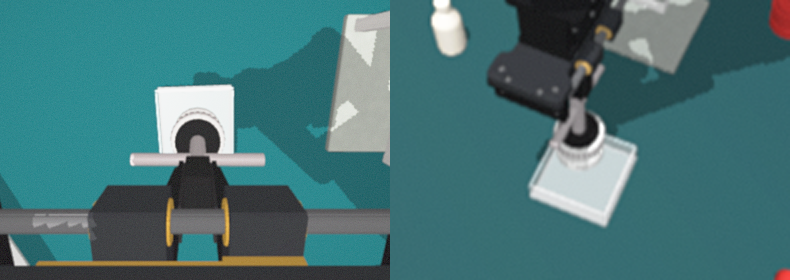

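```bash
python3 - <<'E'
from h import *
s,M=look();p=camera('wrist')
for r,c in((147,216),(147,293),(150,217)):
    w=onz(p,(r,c),.028);print((M.T@(w-s['eef_pos'])*100).round(2))
p=camera('side') 
# side crop corners: scale2, offset(150,190)
for x,y in((528-390,190),(605-390,222),(637-390,145)):
    w=onz(p,(190+y/2,150+x/2),.028 if x!=-1 else 0);print((M.T@(w-s['eef_pos'])*100).round(2))
E
```

```text
[ 4.26 -4.81 15.14]
[ 4.26  4.17 15.14]
[ 3.91 -4.7  15.14]
[ 3.8  -5.54 15.14]
[-5.41 -5.37 15.13]
[-4.77  4.54 15.13]
```

>>> arm_command --pt "-0.2 -0.15 0.5" --pt "-0.2 -0.15 1" --pt "0 0 1" --pt "0 0 0.9" --pt "0 0 0.5" --pt "0 0 0.3" --pt "0 0 0.2" --pt "0 0 0.1" --pt "0 0 0" --pt "0 0 0" --spin '[0,0,0,0,0,0,0,0,0,0]'

```text
time: 18.3
eef_pos: [0.5968, 0.2492, 0.1339]
ee_rot: [-3.085, 0.595, -0.001]
ft_force: [0.2, -0.4, -4.8]
gripper_width: 0.168
```

>>> arm_command --pt "0 0 0.05" --pt "0 0 0.05" --pt "0 0 0.05" --pt "0 0 0" --spin '[0,0,0,0]'

```text
time: 18.63
eef_pos: [0.5967, 0.2492, 0.1321]
ee_rot: [3.085, -0.594, 0.0]
ft_force: [0.7, -1.3, -3.7]
gripper_width: 0.163
```

```bash
python3 -c "
from h import *
st()"
```

```text
t 18.63 d_tool mm [   3.39 -237.09   17.11] F tool [1.1  0.91 3.71] T tool [ 0.078 -0.066  0.016] w 0.163
```

Expect contact at about TCP 0.130.

>>> arm_command --pt "0 0 0.05" --pt "0 0 0.05" --pt "0 0 0.05" --pt "0 0 0" --pt "0 0 0" --spin '[0,0,0,0,0]'

```text
time: 19.05
eef_pos: [0.5966, 0.2492, 0.1306]
ee_rot: [3.085, -0.594, -0.0]
ft_force: [0.5, -0.4, -3.8]
gripper_width: 0.167
```

```bash
python3 -c "
from h import *
st()"
```

```text
t 19.05 d_tool mm [   3.38 -237.08   18.62] F tool [0.63 0.21 3.85] T tool [ 0.103 -0.128  0.003] w 0.167
```

>>> arm_command --pt "0 0 0.05" --pt "0 0 0.05" --pt "0 0 0" --pt "0 0 0" --spin '[0,0,0,0]'

```text
time: 19.38
eef_pos: [0.5968, 0.2493, 0.1303]
ee_rot: [-3.085, 0.594, -0.001]
ft_force: [-2.7, -0.5, 5.4]
gripper_width: 0.165
```

```bash
python3 -c "
from h import *
st()"
```

```text
t 19.38 d_tool mm [   3.51 -237.15   18.98] F tool [-2.28  1.43 -5.37] T tool [-0.308 -0.497 -0.014] w 0.165
```

The lens has touched down (about 9 N on the floor), so I'll release and withdraw.

>>> arm_command --pt "0 0 0" --pt "0 0 0" --pt "0 0 0" --pt "0 0 0" --pt "0 0 0" --spin '[0,0,0,0,0]' --claw 45

```text
time: 19.8
eef_pos: [0.5967, 0.2492, 0.1295]
ee_rot: [3.085, -0.595, -0.0]
ft_force: [-0.3, 0.2, 0.1]
gripper_width: 0.436
```

>>> arm_command --pt "0 0 -0.5" --pt "0 0 -1" --pt "0 0 -2" --pt "0 0 -3" --pt "0 0 -3" --pt "0 0 -3" --pt "0 0 0" --pt "0 0 0" --spin '[0,0,0,0,0,0,0,0]'

```text
time: 20.47
eef_pos: [0.5971, 0.2494, 0.2572]
ee_rot: [-3.083, 0.594, -0.006]
ft_force: [0.1, -0.2, -0.4]
gripper_width: 0.449
```

```bash
python3 - <<'E'
from h import *
st();s,M=look();a=[]
for c in('wrist','side'):
    p=camera(c);save(p,c+'7');ms(p,(('empty_tray',0),('lens',.003),('lens_grip',.146)),s,M);a.append(cv2.imread(f'pics/{c}7.png'))
b=cv2.resize(a[1][110:310,150:330],(360,400),interpolation=cv2.INTER_CUBIC)
cv2.imwrite('pics/c7.png',np.hstack([a[0][:,60:450],b[:384]]))
E
```

```text
t 20.47 d_tool mm [   4.09 -237.68 -107.37] F tool [0.14 0.19 0.43] T tool [ 0.027 -0.051  0.011] w 0.449
empty_tray 0.57 [171.0, 259.0] [0.5913 0.2488 0.    ] tool cm [-0.6   0.34 25.72]
lens 0.9 [168.0, 255.0] [0.5983 0.2528 0.003 ] tool cm [-0.09 -0.29 25.42]
lens 0.6 [251.0, 440.0] [0.3471 0.013  0.003 ] tool cm [-14.51  31.3   25.29]
lens_grip 0.8 [194.0, 260.0] [0.5939 0.2484 0.146 ] tool cm [-0.3   0.24 11.12]
lens_grip 0.61 [170.0, 258.0] [0.6183 0.2407 0.146 ] tool cm [ 2.26  0.05 11.13]
empty_tray 0.76 [281.0, 245.0] [0.6008 0.2556 0.    ] tool cm [ 0.04 -0.65 25.72]
lens 0.73 [202.0, 348.0] [0.3519 0.0197 0.003 ] tool cm [-14.32  30.5   25.29]
lens 0.57 [277.0, 246.0] [0.6002 0.2471 0.003 ] tool cm [ 0.3   0.17 25.42]
lens_grip 0.87 [164.0, 360.0] [0.3446 0.0169 0.146 ] tool cm [-14.83  31.    10.99]
lens_grip 0.74 [245.0, 242.0] [0.6028 0.2517 0.146 ] tool cm [ 0.41 -0.4  11.12]
```

View pics/c7.png

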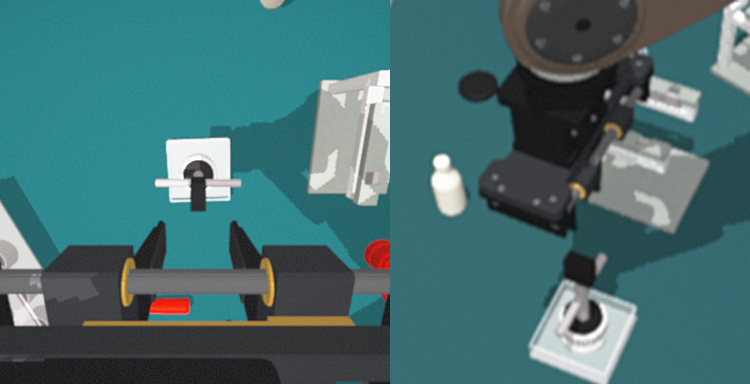

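The lens stands upright and central in the tray: wrist view (198,170), side view (582,325). The gripper is clear, so I'm handing the job in.

```bash
python3 -c "
from h import *
print(close_job())"
```

```text
the job is handed in; nothing more can be done
None
```

The silver lens is out of the hook stand and standing upright in the empty clear tray, and I handed the job in after about 20.5 s of robot time. The hand-in gives no verdict.

- **Finding the slots:** I gripped the carrier by its block and pressed the keeper back with the cross bar. Light upward pulls were blocked at 6.7, 9.2 and 11.7 mm and came free at 14 mm.
- **Lifting out:** One end of the bar rubbed the front lip on the way up, so I corrected by about 1 mm and 0.4° and it came out freely. Wrist readings never passed about 13 N. With the bar out of the slots the sideways force dropped to about zero, as if the keeper no longer pressed on the bar.
- **Setting down:** It touched the tray floor at about 9 N. After release the wrist force was about zero, and the gripper was about 110 mm above the lens grip when I handed in.

**Last checks:** The final pictures show the lens upright, about 0.5–1 cm from the tray's centre (limit 25 mm). The wrist and side views disagreed by about 1 cm on where the tray's centre is. I did not measure whether the keeper was shut. I did not measure whether the other lens, bottle, cap or screwdriver had moved, but the arm went near none of them and no unexpected contact forces appeared.

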